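# Refit the last push rivet of a cooker-hood grease filter

### The arm

A 6-joint arm with a two-finger parallel gripper is mounted at the origin on a cart in front of the work surface, level with it; the furniture and walls round the work are solid. World frame = base frame: x ahead of the robot, y to its left, z up, the work surface at z = 0. Lengths are in mm, angles in degrees, forces in N, time in s.
With the tool pointing down it reaches from about 325 to 925 mm from the base axis. Payload 3.1 kg.
Tool frame: the origin (TCP) lies at the very end of the fingers, on their centre line; the grasp point (between the pads) lies grasp_offset behind it (grasp_offset is the distance from the TCP to the grasp point, in mm); z points along the fingers, y is the line along which they close (so a half turn about z gives the same grasp; the last joint's range is limited). The gripper opens to 85 mm and grips with 20 to 120 N. Pads are 22 mm wide; open, the fingers measure 114 mm over their backs; the gripper's body (76 mm by 85 mm) begins 54 mm behind the grasp point. The pads swing forward as they close: fully open they stand 13 mm farther back than shut.
Start: joints at [-77.819, 12.427, 92.441, -0, 75.132, -6.429], TCP at [199.471, -592.327, 231.3] pointing down, gripper open.
Joint ranges: [-157.48, 157.48], [-44.54, 120.13], [17.64, 146.25], [-64.5, 244.5], [7.68, 150.69], [-147.95, 147.95]. Speed limits (degrees/s): [159.86, 159.86, 180, 180, 180, 180].

### API

Orientations are given as [roll, pitch, yaw] about the fixed x, y, z axes, in that order (R = Rz(yaw) Ry(pitch) Rx(roll)).
In Python, from station import * gives the robot as it stands. Calls block until the motion is done:
- goto(position, orientation): joint-space move of the TCP to a pose.
- move_l(position, attitude=None, speed=150): straight line of the TCP; attitude=None keeps the orientation; speed is the mean speed in mm/s.
- move_j(angles): joint-space move.
- grip(opening, squeeze=None): finger opening in mm; squeeze is the grip in N (None keeps the last); returns when the fingers have stopped.
- wait(seconds).
- solve_ik(position, orientation): joint angles nearest the present ones, or None.
- get_obs(): the state.
- get_image(name): name is "side" or "top"; returns the picture (480x640x3 uint8, red, green, blue); there is no depth.
- get_calibration(name): a dict with "fx", "fy", "cx", "cy" (pixels), "R" (3x3) and "t" (3): a world point X has camera coordinates R X + t. Camera axes: x right, y down, z forward; pixel columns grow to the right and rows downward; lengths in mm; the calibration is good to about 2 mm. A picture is of the moment at which its call begins. get_calibration takes no time and is no camera call.
A pose or a line that the arm cannot do raises Unreachable and nothing moves.
- sign_off(): hands the job in; it is judged then, once.
Trained networks look in the newest picture that a camera, given by its name, has taken for a name from the list of things; names that differ only in an ending like _2 or _b are one class to them, and where a whole thing is asked for, a point or a joint stands for the part that bears it (a point fixed in the world has none). Each returns a list of dicts, best first, with "score" (0 to 1); they miss things now and then, are a little off and sometimes report something else, mostly with a low value. They report only what shows in the picture. A call takes as long as a camera call.
- spot_in(name, camera): "extent" ([centre column, centre row, width, height] in pixels, round what is visible of it).
- regions_of(name, camera): "region" (480x640 bool, what is visible of it) and "extent" ([centre column, centre row, width, height] in pixels, round what is visible of it).
The state is a dict: "t": time; "joint_pos": joint angles; "qvel": joint speeds; "effort": joint torques, N m; "tcp_pos": TCP position; "ee_rot": TCP orientation; "wrist_force": force on the tool from outside, world axes, zero at the start; "moment": the same for the moment, N m; "grip_width": finger opening in mm; "grip_force": force on a finger pad.
Only numpy, scipy, OpenCV 4.12 (cv2) and the standard library are available. Lean on these libraries where they do the work, as an engineer would, in place of code of your own. Each camera call takes 0.05 s, during which the arm holds its last target. There are 200 camera calls.

### The job

Refit the missing push rivet of the grease filter: take the smaller of the two rivets from the wooden block, feel it into the empty corner eyelet with its centre pin still up, down until its flange sits flat, and let it go; then press its pin down flush to lock it. Do it gently: the eyelet must never see more than 25 N. Leave the bigger rivet and the other things on the worktop where they are.

Things in the scene. Friction and masses are not known exactly. Their poses are not given: they have to be found in the camera images.
- cassette: Grease filter: flat aluminium cassette, 200 x 170 x 24 mm, fixed, wire mesh in its middle. Origin: centre of its underside; x along the 200 mm side. Four corner wells at (+-70, +-60) mm, 26 mm square, down to the worktop, each under a steel eyelet ring (42 mm wide, 4 mm thick, top 30 mm above the worktop). Three hold fitted grey rivets with flush pins, one (any of the four) is empty.
- socket: The empty corner's eyelet: a steel ring with a through hole of 14 mm. Origin: nominal hole centre at the level of the ring's top face; z up, x and y at random. The ring sits off centre in its play: its true hole lies 2.8 to 4.2 mm from this origin, in any direction, differently each time; this pose does not show it. It gives way only downwards, on rubber (6 N per mm), and bends above 25 N.
- rivet: Smaller push rivet, grey plastic, loose, about 40 g, upright in the wooden block. Origin: on its axis at the flange's underside; z up. Below: shank 12 mm thick, 18 mm long, only its last 1.5 mm bevelled to 10.4 mm. Above: flange 28 mm wide, 3 mm thick, then a collar 20 mm wide up to 12 mm (grip here); the white pin, 10 mm wide, stands up to 20 mm. Seated: origin at the socket's level.
- rivet_pin (a joint): How far the rivet's centre pin is pushed in, in m: 0 up, 0.008 its end stop, flush with the collar's top. It resists with about 6 N of friction and stays where it is left; pushed in before the rivet is seated, it spoils the rivet.
- spare: The bigger push rivet, which does not fit: shank 16 mm, flange 36 mm, collar 28 mm, pin 14 mm diameter, heights as the smaller one. Origin: on its axis at the flange's underside.
- holder: Wooden block, 120 x 60 x 24 mm, fixed; two holes of 17 mm diameter at x = -30 and +30 mm hold the two rivets loosely, flanges on its top. Origin: centre of its underside.
- mug: Bystander: brown mug, 126 mm tall, 78 mm wide plus handle. Origin: centre of its underside.
- dish: Bystander: small glass dish, 69 mm wide, 38 mm tall. Origin: centre of its underside.
- shaker: Bystander: shaker with grey cap, 44 mm wide, 90 mm tall. Origin: centre of its underside.
- tin: Bystander: small food tin, 57 mm wide, 72 mm tall. Origin: centre of its underside.
- tape: Bystander: roll of masking tape lying flat, 104 mm wide, 25 mm tall. Origin: centre of its underside.

How it is judged:
By the outcome, as a careful person would: the job done as asked, in the order asked, and still so for the second after the job is handed in, with the robot touching nothing.
It also fails if it takes over 67 s, if anything falls off the work surface, if the arm or the gripper's body presses on something with over 40 N, if the wrist force passes 120 N, or if a joint passes its speed limit or range.

## Working session

There is one attempt and no reset: what is moved stays moved. The work goes in short steps, each a Python script; the robot and the scene stay as the last script left them, time stands still between calls to the robot, and variables do not carry over. Pictures are saved under pics/ and viewed, at most 10 in all, crops included, and the job is handed in when it is done.

```bash
ls; mkdir -p pics; python3 - <<'E'
from station import *
import cv2,numpy as np
o=get_obs(); print({k:(np.round(v,3) if not isinstance(v,dict) else v) for k,v in o.items()})
try: print(grasp_offset)
except Exception as e: print(e)
for c in("top","side"):
    im=get_image(c); cv2.imwrite(f"pics/{c}0.png",im[:,:,::-1])
    K=get_calibration(c); print(c,{k:np.round(v,4).tolist() for k,v in K.items()})
    for n in("cassette","socket","rivet","spare","holder"):
        print(n,[(round(d["score"],2),np.round(d["extent"],1).tolist()) for d in spot_in(n,c)[:4]])
E
```

```text
pics
{'t': np.float64(0.0), 'joint_pos': array([-7.7819e+01,  1.2477e+01,  9.2531e+01,  1.0000e-03,  7.5130e+01,
       -6.4300e+00]), 'qvel': array([ 0.042, -0.024, -0.027, -0.009, -0.074,  0.049]), 'effort': array([-0.0000e+00, -3.9684e+01, -3.0385e+01, -0.0000e+00,  1.0000e-02,
        0.0000e+00]), 'tcp_pos': array([ 199.293, -591.499,  229.943]), 'ee_rot': array([-1.79863e+02, -1.60000e-02,  1.86110e+01]), 'wrist_force': array([-0.136, -0.041, -0.631]), 'moment': array([-0.013, -0.042,  0.02 ]), 'grip_force': np.float64(0.0), 'grip_width': np.float64(85.525)}
18.700000000000003
top {'fx': 470.2506, 'fy': 470.2506, 'cx': 328.1648, 'cy': 247.9776, 'R': [[0.0047, -1.0, -0.0087], [-0.9865, -0.0032, -0.1639], [0.1639, 0.0094, -0.9864]], 't': [13.7537, 538.1126, 1065.8602]}
cassette [(0.57, [340.5, 255.2, 94.4, 97.5])]
socket [(0.56, [325.5, 220.6, 14.8, 18.9])]
rivet []
spare [(0.66, [243.6, 295.3, 13.2, 13.6])]
holder [(0.93, [241.4, 283.7, 31.2, 55.2])]
side {'fx': 459.6329, 'fy': 459.6329, 'cx': 323.8564, 'cy': 251.4957, 'R': [[-0.9729, -0.2308, 0.0143], [-0.1835, 0.7328, -0.6553], [0.1408, -0.6402, -0.7552]], 't': [525.7486, 120.3235, 1160.1672]}
cassette [(0.79, [332.0, 258.2, 95.3, 67.3])]
socket [(0.62, [294.6, 257.4, 17.9, 12.2])]
rivet [(0.72, [211.4, 328.5, 47.2, 60.7])]
spare [(0.6, [350.1, 332.4, 14.3, 16.6])]
holder [(0.85, [338.7, 333.9, 52.8, 31.3])]
```

```bash
python3 - <<'E'
import cv2,numpy as np
t=cv2.imread("pics/top0.png");s=cv2.imread("pics/side0.png")
a=cv2.resize(t[190:330,210:410],(800,560),interpolation=cv2.INTER_CUBIC)
b=cv2.resize(s[210:360,270:400],(520,600),interpolation=cv2.INTER_CUBIC)
cv2.imwrite("pics/a.png",a);cv2.imwrite("pics/b.png",b)
E
```

```text
(no output)
```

View pics/a.png

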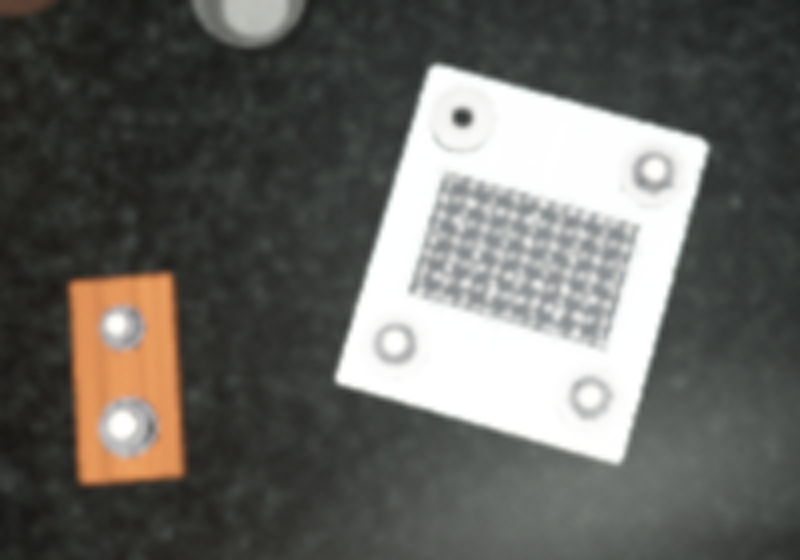

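View pics/b.png

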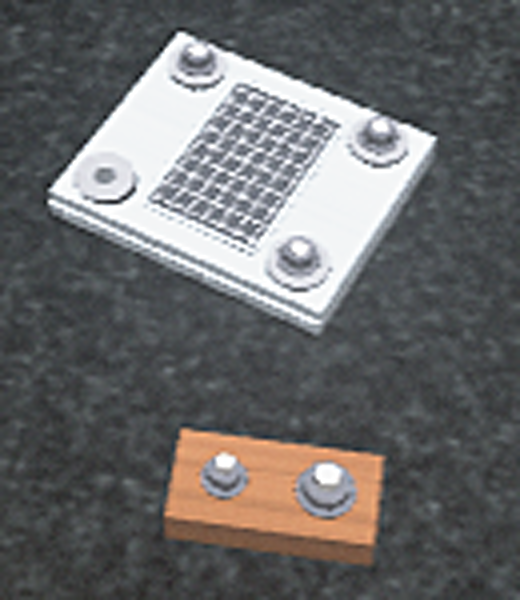

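View pics/top0.png

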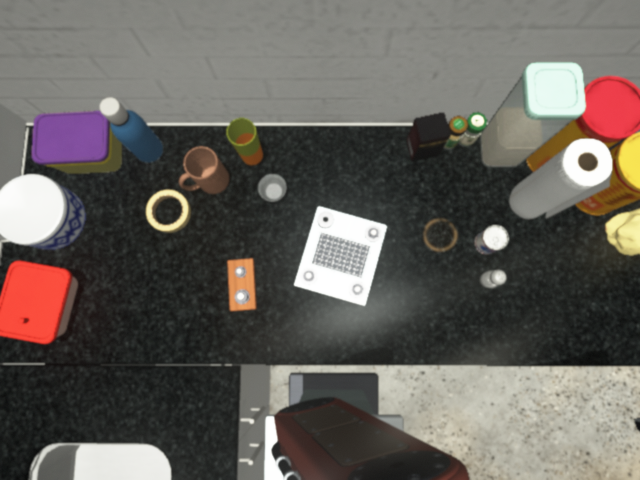

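View pics/side0.png

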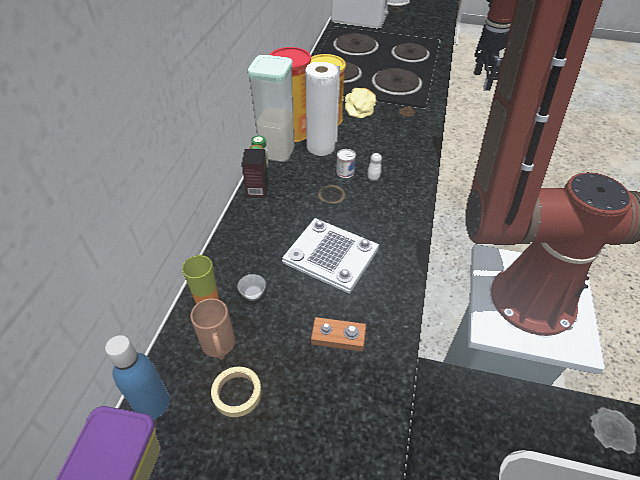

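The top view shows the empty eyelet at (325.3, 219.3), the small rivet's pin at (240.3, 271.5) and the spare at (241.8, 296.5). In the side view the hole is at (296.3, 254.5) and the small rivet is the left one, at (326, 325). The net's side "rivet" at (211, 328) is actually the mug, so I reject it.

```bash
cat > fit.py <<'E'
from station import *
import numpy as np
from scipy.optimize import least_squares
C={c:get_calibration(c) for c in("top","side")}
def proj(c,X):
    k=C[c];p=np.asarray(X)@np.array(k["R"]).T+k["t"]
    return np.c_[k["fx"]*p[:,0]/p[:,2]+k["cx"],k["fy"]*p[:,1]/p[:,2]+k["cy"]]
T=lambda p:np.array(p)/4+[210,190]
S=lambda p:np.array(p)/4+[270,210]
def plane(c,uv,z):
    return least_squares(lambda q:(proj(c,[[q[0],q[1],z]])-uv).ravel(),[600,0]).x
def rect(c,corners,L,W,z):   # corners in order around, first edge = short
    P=np.array([plane(c,u,z) for u in corners]); m=P.mean(0)
    d=(P[2]-P[1])+(P[3]-P[0]); 
    print(c,"centre",m.round(1),"yaw",np.degrees(np.arctan2(d[1],d[0])).round(2),"sides",[np.linalg.norm(P[i]-P[i-1]).round(1) for i in range(4)])
rect("top",T([(432,64),(709,143),(622,464),(336,381)]),200,170,24)
rect("side",S([(50,195),(180,32),(437,138),(320,320)])-[0,0],200,170,24)
rect("top",T([(69,280),(172,272),(185,475),(80,485)]),120,60,24)
rect("side",S([(168,517),(182,430),(384,457),(374,545)]),120,60,24)
for n,c,uv,z in(("hole","top",T((461,117)),30),("ring","top",T((463,120)),30),("hole","side",S((105,176)),30),
  ("pin","top",T((120,325)),44),("collar","top",T((122,327)),33),("flange","top",T((122,327)),25.5),("pin","side",S((225,459)),44),("flange","side",S((224,479)),25.5),
  ("spare pin","top",T((125,424)),44),("spare pin","side",S((327,472)),44)): print(n,c,plane(c,uv,z).round(1))
E
python3 fit.py
```

```text
top centre [524.1 -15.3] yaw 164.18 sides [np.float64(201.6), np.float64(175.1), np.float64(200.7), np.float64(176.1)]
side centre [522.7 -11.7] yaw 163.72 sides [np.float64(199.7), np.float64(173.4), np.float64(200.8), np.float64(174.6)]
top centre [453.3 221.6] yaw -174.64 sides [np.float64(122.4), np.float64(61.9), np.float64(121.4), np.float64(62.1)]
side centre [451.5 223.1] yaw -175.01 sides [np.float64(117.9), np.float64(58.9), np.float64(119.8), np.float64(58.7)]
hole top [610.8  23.4]
ring top [609.   22.2]
hole side [609.6  24.3]
pin top [482.1 222.5]
collar top [482.2 223.5]
flange top [483. 225.]
pin side [482.2 224.5]
flange side [481.9 226.4]
spare pin top [424.2 217.6]
spare pin side [423.8 219. ]
```

```bash
cat > h.py <<'E'
from station import *
import numpy as np
A=[180,0,180]
def st(m=""):
    o=get_obs();print(m,"t",round(float(o["t"]),2),"tcp",np.round(o["tcp_pos"],2),"F",np.round(o["wrist_force"],2),"w",round(float(o["grip_width"]),2),"gf",round(float(o["grip_force"]),1),flush=True);return o
def to(p,speed=150):   # line, then correct the steady error
    move_l(list(p),A,speed); e=np.array(p)-get_obs()["tcp_pos"]; move_l(list(np.array(p)+e),A,60); return e
E
python3 - <<'E'
from h import *
import cv2
goto([482,224,140],A); st("above")
grip(36,40); st()
print(to([482,224,60])); st()
cv2.imwrite("pics/c.png",np.hstack([cv2.resize(get_image("top")[230:330,190:290,::-1],(400,400)),cv2.resize(get_image("side")[270:370,270:370,::-1],(400,400))]))
E
```

```text
above t 3.64 tcp [482.5  223.42 140.14] F [-0.15 -0.06 -0.45] w 85.51 gf 0.0
 t 4.17 tcp [482.   223.95 139.98] F [ 0.87 -0.59 -0.27] w 35.75 gf 0.0
[-0.54888717 -0.19028687 -0.45039816]
 t 5.11 tcp [482.39 224.12  60.76] F [0.3  0.27 0.16] w 36.19 gf 0.0
```

View pics/c.png

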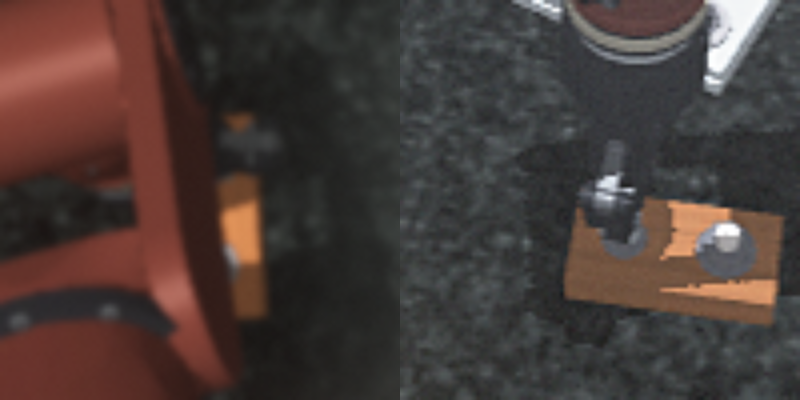

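The gripper stands over the small rivet and the spare is clear. I descend with force checks and grip.

```bash
python3 - <<'E'
from h import *
move_l([482,224,40],A,80); wait(.2); F0=st()["wrist_force"]
for z in np.arange(38,28.0,-2):
    move_l([482,224,z],A,30); wait(.05)
    f=(get_obs()["wrist_force"]-F0)
    if abs(f[2])>3: print("touch",z,f); break
wait(.2);st("down")
grip(15,40); wait(.2); st("gripped")
E
```

```text
t 5.8 tcp [482.28 224.1   40.2 ] F [-0.58  0.63  0.71] w 35.71 gf 0.0
down t 7.5 tcp [482.04 224.01  30.05] F [-0.1   0.52 -0.02] w 35.98 gf 0.0
gripped t 8.01 tcp [482.23 224.06  30.27] F [-1.12 -0.49  3.05] w 16.97 gf 39.1
```

```bash
python3 - <<'E'
from h import *
import cv2
move_l([482,224,90],A,60); wait(.2); st("lift")
im=get_image("side");cv2.imwrite("pics/d.png",np.hstack([cv2.resize(im[270:370,270:370,::-1],(600,600),interpolation=cv2.INTER_CUBIC)]))
E
```

```text
lift t 9.36 tcp [481.64 223.89  89.5 ] F [-0.03  0.18 -0.06] w 17.18 gf 39.0
```

View pics/d.png

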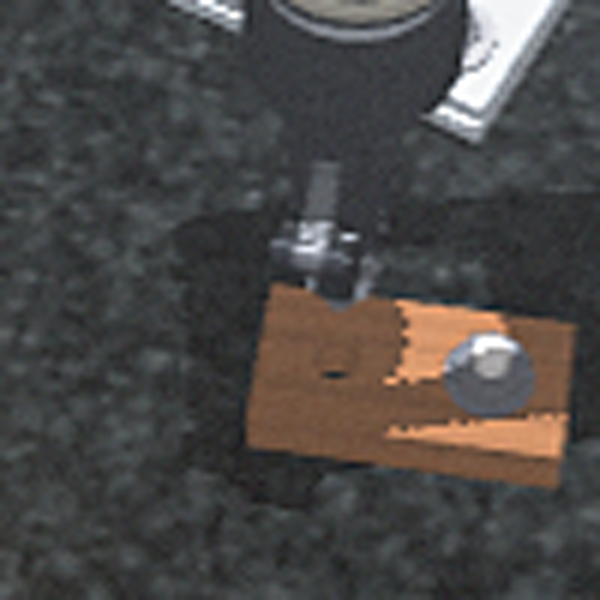

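```bash
cat >> h.py <<'E'
def rd(F0,n=4):
    v=[]
    for _ in range(n): v.append(get_obs()["wrist_force"]-F0); wait(.01)
    return np.mean(v,0)
E
python3 - <<'E'
from h import *
import json
P=np.array([610,23.7])
move_l([*P,90],A,180); move_l([*P,60],A,100); wait(.3); F0=np.mean([ (wait(.02),get_obs()["wrist_force"])[1] for _ in range(8)],0); st("pre")
np.save("F0.npy",F0)
z=57.
while z>49.5:
    move_l([*P,z],A,20); f=rd(F0)
    if f[2]>2.5: break
    z-=.5
print("contact z",z,f.round(2)); st()
if f[2]>2.5:
    z-=.4; th=0; log=[]; hit=None; fmax=0
    move_l([*P,z],A,10); print("press",rd(F0).round(2))
    while True:
        r=1.4*th/(2*np.pi)
        if r>6: break
        q=P+r*np.array([np.cos(th),np.sin(th)])
        move_l([*q,z],A,15); f=rd(F0,3); log.append([*q,*f])
        if f[2]<1.2 or f[2]>15: hit=q;break
        th+=min(1.2,1.1/max(r,.5))
    L=np.array(log);print(len(L),"hit",hit);print(L[::max(1,len(L)//25)].round(1).tolist());print(L[-4:].round(1).tolist())
st("end")
E
```

```text
pre t 11.76 tcp [610.31  23.64  60.42] F [-0.33 -0.31 -0.99] w 17.4 gf 39.0
contact z 49.5 [ 0.01 -1.07  0.31]
 t 16.06 tcp [609.99  23.67  49.96] F [ 0.84 -0.94 -0.22] w 16.85 gf 39.1
end t 16.06 tcp [609.99  23.67  49.96] F [ 0.84 -0.94 -0.22] w 16.85 gf 39.1
```

```bash
python3 - <<'E'
from h import *
F0=np.load("F0.npy");P=np.array([610,23.7]);z=49.
while z>34:
    move_l([*P,z],A,25); f=rd(F0,3); print(z,f.round(1),end=" ")
    if f[2]>2.5 or np.hypot(*f[:2])>5: break
    z-=.7
st("end")
E
```

```text
49.0 [ 0.5 -1.   0.4] 48.3 [ 0.1 -0.9  0. ] 47.599999999999994 [ 0.2 -1.   0.6] 46.89999999999999 [-0.3 -0.8  0.2] 46.19999999999999 [ 0.2 -0.7  0.7] 45.499999999999986 [ 0.6 -1.   0.7] 44.79999999999998 [ 0.2 -1.4  0.9] 44.09999999999998 [ 0.5 -1.2  0.8] 43.39999999999998 [ 0.6 -1.   0.7] 42.699999999999974 [ 0.8 -1.5  0.3] 41.99999999999997 [ 0.8 -1.2  1. ] 41.29999999999997 [ 0.7 -1.7  0.6] 40.599999999999966 [ 0.2 -1.6  1.2] 39.89999999999996 [ 0.5 -1.5  0.4] 39.19999999999996 [ 0.6 -1.5  0.3] 38.49999999999996 [ 0.8 -1.8  0.7] 37.799999999999955 [ 0.3 -1.6  0.8] 37.09999999999995 [ 0.6 -1.6  1.4] 36.39999999999995 [ 0.9 -1.3  0.8] 35.699999999999946 [ 0.3 -1.3  1.8] 34.99999999999994 [-0.1 -1.1  4.5] end t 21.83 tcp [610.16  23.68  35.42] F [-0.49 -0.63  4.13] w 16.83 gf 39.4
```

It dropped straight in and the flange made contact at the expected height. I release, lift and look.

```bash
python3 - <<'E'
from h import *
import cv2
F0=np.load("F0.npy");P=[610,23.7]
grip(40); st("open"); move_l([*P,75],A,80); move_l([560,230,200],A,250); wait(.1)
t=get_image("top"); s=get_image("side"); st()
cv2.imwrite("pics/e.png",cv2.cvtColor(np.hstack([cv2.resize(t[195:255,290:350],(400,400),interpolation=cv2.INTER_CUBIC),cv2.resize(s[225:285,270:330],(400,400),interpolation=cv2.INTER_CUBIC)]),cv2.COLOR_RGB2BGR))
E
```

```text
open t 22.18 tcp [609.38  23.99  34.32] F [0.14 0.51 0.48] w 39.77 gf 0.0
 t 24.17 tcp [559.81 228.75 198.88] F [ 0.73 -0.1  -0.28] w 39.92 gf 0.0
```

View pics/e.png

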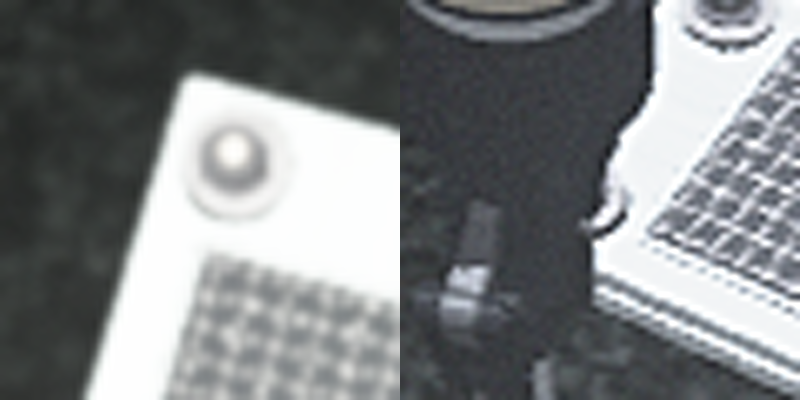

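Seen from the top, the rivet is upright in the eyelet with its pin up; the pin is at about (325, 217.8). Next I press the pin with closed fingers.

```bash
python3 - <<'E' 
from h import *
from fit import plane
p=plane("top",(324.95,217.8),50);print("PIN",p.round(1))
P=np.array([610,23.7])
grip(0); move_l([*P,75],A,200); move_l([*P,56],A,80); wait(.3)
F0=np.mean([ (wait(.02),get_obs()["wrist_force"])[1] for _ in range(8)],0); st("pre")
z=54.
while z>38:
    move_l([*P,z],A,25); f=rd(F0,3); print(round(z,1),f.round(1),end=" ")
    if f[2]>13 or np.hypot(*f[:2])>6: break
    z-=.5
st("end"); wait(.2); st()
E
```

```text
top centre [524.1 -15.3] yaw 164.18 sides [np.float64(201.6), np.float64(175.1), np.float64(200.7), np.float64(176.1)]
side centre [522.7 -11.7] yaw 163.72 sides [np.float64(199.7), np.float64(173.4), np.float64(200.8), np.float64(174.6)]
top centre [453.3 221.6] yaw -174.64 sides [np.float64(122.4), np.float64(61.9), np.float64(121.4), np.float64(62.1)]
side centre [451.5 223.1] yaw -175.01 sides [np.float64(117.9), np.float64(58.9), np.float64(119.8), np.float64(58.7)]
hole top [610.8  23.4]
ring top [609.   22.2]
hole side [609.6  24.3]
pin top [482.1 222.5]
collar top [482.2 223.5]
flange top [483. 225.]
pin side [482.2 224.5]
flange side [481.9 226.4]
spare pin top [424.2 217.6]
spare pin side [423.8 219. ]
PIN [609.8  23.8]
pre t 26.83 tcp [610.21  23.62  56.27] F [-0.54 -0.37  0.86] w -0.25 gf 0.0
54.0 [-0.5 -0.2 -0. ] 53.5 [-0.2 -0.  -0. ] 53.0 [-0.5 -0.1 -0.1] 52.5 [-0.2  0.2 -0.1] 52.0 [ 0.  -0.9  0. ] 51.5 [-0.4 -0.4 -0.4] 51.0 [ 0.1 -0.1  0.2] 50.5 [-0.2 -0.5  0. ] 50.0 [-0.5 -0.1 -0.1] 49.5 [-0.3 -0.2  1.9] 49.0 [-1.8 -0.8  2.6] 48.5 [-1.6 -0.3  5.2] 48.0 [-2.  -0.3  5.5] 47.5 [-2.  -0.3  5.3] 47.0 [-2.  -0.2  5.4] 46.5 [-2.4 -0.3  5.6] 46.0 [-2.6  0.1  5.5] 45.5 [-2.5 -0.4  5.5] 45.0 [-2.7 -0.1  5.6] 44.5 [-2.7 -0.2  5.9] 44.0 [-2.4 -0.2  5.7] 43.5 [-2.2 -0.5  6. ] 43.0 [-2.5 -0.3  5.4] 42.5 [-2.4  0.   5.1] 42.0 [-2.2 -0.6  5.7] 41.5 [-2.4 -0.4  5.6] 41.0 [-1.9 -0.3  5.8] 40.5 [-2.8 -0.3  5.4] 40.0 [-2.5 -0.6  6.1] 39.5 [-3.6 -0.2  7.7] 39.0 [-3.7  0.3  9. ] 38.5 [-4.  -0.3 10.3] end t 35.63 tcp [610.24  23.66  40.08] F [-3.15  0.94  9.85] w 0.04 gf 5.2
 t 35.83 tcp [610.23  23.7   40.08] F [-3.37  0.35 10.86] w 0.2 gf 5.2
```

```bash
python3 - <<'E' 
from h import *
import cv2
for z in (38,37.5,37):
    move_l([610,23.7,z],A,20); wait(.1); f=st(str(z))["wrist_force"]
    if f[2]>14: break
move_l([610,23.7,80],A,60); move_l([480,-250,250],A,250); wait(.2); st("away")
t=get_image("top"); s=get_image("side")
cv2.imwrite("pics/f.png",cv2.cvtColor(np.hstack([cv2.resize(t[190:330,225:375],(400,400),interpolation=cv2.INTER_CUBIC),cv2.resize(s[215:305,270:390],(400,400),interpolation=cv2.INTER_CUBIC)]),cv2.COLOR_RGB2BGR))
E
```

```text
38 t 36.18 tcp [610.28  23.68  39.86] F [-5.43 -0.72 10.82] w 0.33 gf 5.9
37.5 t 36.53 tcp [610.32  23.66  39.66] F [-6.22 -0.48 13.59] w -0.53 gf 6.5
37 t 36.88 tcp [610.3   23.64  39.39] F [-7.    0.14 13.35] w -0.09 gf 7.1
away t 39.49 tcp [ 480.07 -249.09  249.29] F [ 0.91  0.24 -0.52] w 0.25 gf 0.0
```

View pics/f.png

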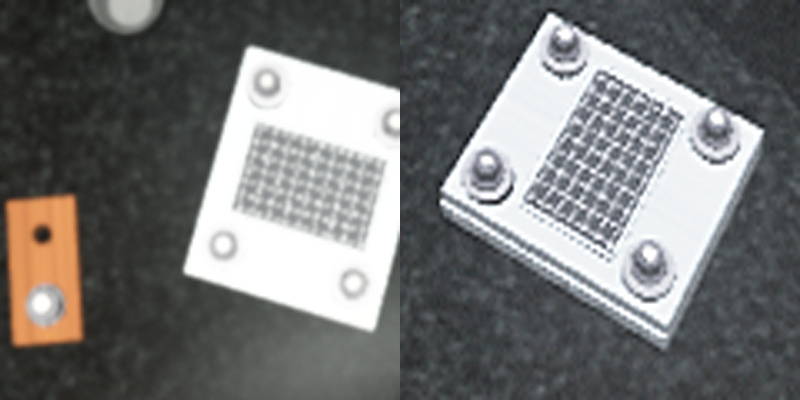

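The new rivet, at (488, 165) in the side crop, now looks the same as the three fitted ones with its pin flush. The force trace agrees: about 8 mm of steady 6 N friction, then the stiff end stop. The spare is untouched.

```bash
python3 -c "
from station import *
print(sign_off())"
```

```text
the job is handed in; nothing more can be done
None
```

The smaller rivet is seated flat in the empty corner eyelet with its pin pressed flush, and the job was handed in at about 39.5 s. The highest vertical force I read was about 14 N, and I left the bigger rivet and the other things where they were.

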